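# Draw the filter tray of the dust-recovery box with the tray hook

## Robot

A 6-joint arm with a two-finger parallel gripper is mounted at the origin on a cart in front of the work surface, level with it; the furniture and walls round the work are solid. World frame = base frame: x ahead of the robot, y to its left, z up, the work surface at z = 0. Lengths are in m, angles in rad, forces in N, time in s.
With the tool pointing down it reaches from about 0.25 to 0.775 m from the base axis. Payload 4 kg.
Tool frame: the origin (TCP) lies midway between the tips of the shut fingers; the grasp point (between the pads) lies robot.grip_point_offset behind it (robot.grip_point_offset is the distance from the TCP to the grasp point, in m); z points along the fingers, x is the direction in which the jaws open and shut, and the axes are right-handed (so a half turn about z gives the same grasp; the last joint's range is limited). The gripper opens to 94 mm and grips with 3 to 60 N. Pads are 16 mm wide; open, the fingers measure 119 mm over their backs; the gripper's body (75 mm by 177 mm) begins 78 mm behind the grasp point.
Start: joints at [1.011, 0.087, 1.371, -0, 1.684, -0.103], TCP at [0.243, 0.494, 0.206] pointing down, gripper open.
Joint ranges: [-3.1, 3.1], [-0.76, 2.03], [0.27, 2.55], [-1.08, 4.22], [0.17, 2.65], [-2.57, 2.57]. Speed limits (rad/s): [2.79, 2.79, 3.14, 3.14, 3.14, 3.14].

## Interface

Orientations are given as [roll, pitch, yaw] about the fixed x, y, z axes, in that order (R = Rz(yaw) Ry(pitch) Rx(roll)).
In Python, from bench import robot, optics, finder gives the robot as it stands. The module is installed in compiled form; this text tells all that it offers.
- The arm moves only by the tool arm_command, never from a script. Its argument "plan" is a list of rows, each a list of 5 numbers: the opening, from 0 (shut) to 1 (fully open), then the shift along the world's x, y, z in m, then the turn about the world's z in degrees. A call has 1 to 10 rows; each row is the pose to reach, as a shift and turn from the pose commanded when the call began; what a row does not reach only later rows make up. A row lasts 1/8 s, in which the tool goes at most 62.5 mm and 10.7 degrees, less where a joint would pass 70% of its speed; a pose out of reach is approached as far as the arm can. A call with a gripper value outside its range is refused whole. The fingers move at their own pace and stop on an object; the grip force is fixed at half the most. Time passes only in rows, so rows that repeat a pose let the fingers close. It gives the time, the measured TCP pose, the force and the opening at its end, in the units of the state.
- robot.get_obs(): the state, without advancing time (a new reading comes with each control period).
- optics.snapshot(name): name is "scene" or "side" or "wrist"; returns a dict with "image" (384x512x3 uint8, red, green, blue), "fx", "fy", "cx", "cy" (pixels), "position" and "rotation" of the camera in the world; the wrist camera has in their place "hand_eye" (4x4, takes a point from camera to tool coordinates, whose origin is the TCP and whose axes are the tool frame's). Camera axes: x right, y down, z forward; pixel columns grow to the right and rows downward; lengths in m; the calibration is good to about 2 mm. A picture is of the moment at which its call begins: read the wrist's pose just before it. There is no depth.
- robot.close_job(): hands the job in, once; it reports no verdict.
Trained networks look in the newest picture that a camera, given by its name, has taken for a name from the list of things; names that differ only in an ending like _2 or _b are one class to them, and where a whole thing is asked for, a point or a joint stands for the part that bears it (a point fixed in the world has none). Each returns a list of dicts, best first, with "p" (0 to 1); they miss things now and then, are a little off and sometimes report something else, mostly with a low value. They report only what shows in the picture. A call takes as long as a camera call. They do not tell look-alikes from the thing itself.
- finder.masks_of(label, camera): "pixels" (384x512 bool, what is visible of it) and "extent" ([left, top, right, bottom] in pixels, round what is visible of it).
The state is a dict: "time": time; "joint_positions": joint angles; "qvel": joint speeds; "joint_torque": joint torques, N m; "tool_pos": TCP position; "ee_rot": TCP orientation; "wrist_force": force on the tool from outside, world axes, zero at the start; "wrist_torque": the same for the moment, N m; "width": finger opening in m.
Only numpy, scipy, OpenCV 4.12 (cv2) and the standard library are available. Lean on these libraries where they do the work, as an engineer would, in place of code of your own. Each camera call takes 0.05 s, during which the arm holds its last target.

## Task

Take the tray hook from its rack, catch its foot in the finger hole of the filter tray's pull tab, and gently draw the tray out of the dust-recovery box until you feel it come up firmly against its rubber stop, so that the filter can be emptied of gold dust. Then unhook without pushing the tray back in and hang the hook in its free rack slot again. Move the tray with the hook only, never force it or press hard on the thin tab, and leave the other things on the bench where they are.

Things in the scene. Friction and masses are not known exactly. Their poses are not given: they have to be found in the camera images.
- filter_box: Small grey dust-recovery box, fixed on the bench: 140 mm deep (own x), 110 wide (own y). Its front deck is 44 mm high; behind it a slope with louvres rises to 84 mm, with a black hose spigot on top (107 mm high). Origin: centre of its underside, on the bench. Its front faces own -x; its tray slides out of the front along own -x.
- hole_home (a point): Fixed to the box, axes as the box, 88 mm before its origin, 23 mm up: where the centre of the tab's hole (at its top face) would be with the tray fully in and midway in its bay. The real hole is farther out (own -x) by joint filter_tray, and up to 12 mm to either side (own y): the tray has side play that no reading shows, so look or feel for the hole. It takes 6 N to shift it sideways.
- filter_tray (a joint): How far the tray is drawn out, m: 0 in, 0.065 at its rubber-buffered stop, felt as a pull of 6 N or more. Drags with about 3.5 N plus 12 N per m/s; stays where left. On its front plate (110 mm wide) a level springy pull tab, 30 (own x) x 60 x 3 mm, top 23 mm above the bench, air beneath, in its middle an oblong through hole 17 (own x) x 9 mm; pressed there it gives 1 mm per 1.6 N, to 4 mm.
- hook_grip (a point): Centre of the tray hook's wooden handle: 16 x 16 mm square, 40 long, upright (own z). Below it a brass collar, 26 mm across, 3 thick, underside 23 mm below this point; then a steel wire 4 mm thick, bent at its end into a foot towards own -x: tip 7.5 mm from the wire's axis, underside 67 mm below this point, foot 4 mm thick. 60 g. Hangs by its collar in a rack slot, foot towards the open end.
- pick_grip (a point): Centre of the handle of a straight pick that hangs in the other slot of the rack: turned wooden mushroom handle, 27 mm across at the top, straight point without a foot. To be left alone.
- hook_rack: Tool rack fixed on the bench: wooden foot 124 mm wide (own y), dark steel back, and a level steel plate 3 mm thick, 118 x 47 mm, its top 62 mm above the bench, with two slots 12 mm wide, 64 mm apart along own y, open towards own -x. A tool hangs in a slot by its collar and is lifted out upwards. Origin: on the bench under the middle.
- slot_a (a point): Where the axis of a hanging tool passes the slot at own y = -32 mm of the rack, at the top of the plate; own axes as the rack. The slot runs from 8 mm behind this point to the plate's open edge 19 mm in front of it (own -x).
- slot_b (a point): The same for the slot at own y = +32 mm.
- eye_loupe: Black eyeglass loupe, 38 mm across, 32 mm high, standing on the bench near the box; origin at the centre of its underside. To be left alone.
- ring_dish: Round brass dish of rings, 50 mm across, 13 mm high, standing on the bench on the far side of the rack; origin at the centre of its underside. To be left alone.
There are look-alikes about, which are no part of the job. Leave any red look-alike of the part that bears hook_grip alone.

How it is judged:
On the way, in this order (a step that is already met when the one before it is completed fails the run):
1. the hook is lifted out of the rack (z of hook_grip in the frame of hook_rack above 0.13 m), for 0.1 s.
2. the tray is drawn firmly against its stop by the hook (out within 2.5 mm, pull above 5 N) (value of joint filter_tray above 0.0625 m and contact force between tray_hook and filter_box above 5 N), for 0.05 s.
At the end, for the whole second after the job is handed in: The tray is out within 2.5 mm of its stop, and the hook hangs upright (within 0.1 rad) and at rest by its collar in a slot of the rack (handle centre within 26 mm of the slot point, i.e. about 12 mm sideways, and 81 mm or more above the bench) (value of joint filter_tray above 0.0625 m and (distance between hook_grip and slot_a below 0.026 m or distance between hook_grip and slot_b below 0.026 m) and z of hook_grip in the frame of hook_rack above 0.081 m and angle between hook_grip's own z axis and vertical below 0.1 rad and linear speed of tray_hook below 0.02 m/s); the robot touches nothing.
It fails at once if the hook bears on the tray or box with more than 15 N (contact force between tray_hook and filter_box above 15 N).
It fails at once if the fingers or the arm touch the tray or the box (contact force between any of the fingers, the arm and filter_box above 1 N).
It fails at once if the straight pick is shifted by more than 15 mm (distance of pick_grip from where it was at the start of the episode above 0.015 m).
It fails at once if the loupe or the ring dish is shifted by more than 15 mm (distance of any of eye_loupe, ring_dish from where it was at the start of the episode above 0.015 m).
It also fails if it takes over 61 s, if anything falls off the work surface, if the arm or the gripper's body presses on something with over 40 N, if the wrist force passes 120 N, or if a joint passes its speed limit or range.

## Working session

There is one attempt and no reset: what is moved stays moved. The work goes in short steps, Python scripts to look and compute and a tool call to move; the robot and the scene stay as the last step left them, time stands still between calls to the robot, and variables do not carry over. Pictures are saved under pics/ and viewed, and the job is handed in when it is done.

Besides the shell and the picture viewer there is one more tool, called after ">>>" as name(argument=value, ...), one argument or row to a line, values as JSON. arm_command: Moves the arm, as the interface text tells. Its arguments: {"type":"object","properties":{"plan":{"type":"array","items":{"type":"array","items":{"type":"number"}}}},"required":["plan"]}

```bash
mkdir -p pics; cat > h.py <<'E'
import numpy as np, cv2
from bench import robot, optics, finder
def snap(cam,name):
    o=robot.get_obs(); s=optics.snapshot(cam)
    cv2.imwrite('pics/'+name+'.png',cv2.cvtColor(s['image'],cv2.COLOR_RGB2BGR)); return o,s
E
python3 - <<'E'
from h import *
np.set_printoptions(precision=4,suppress=True)
print(robot.get_obs(), robot.grip_point_offset)
for c in ['scene','side','wrist']:
    o,s=snap(c,c+'0')
    print(c,{k:v for k,v in s.items() if k!='image'})
    for l in ['filter_box','hook_grip','pick_grip','hook_rack','eye_loupe','ring_dish','filter_tray']:
        print(l,[(round(d['p'],2),d['extent']) for d in finder.masks_of(l,c)])
print(robot.get_obs()['time'])
E
```

```text
{'time': 0.0, 'joint_positions': array([ 1.0109,  0.0879,  1.3723,  0.    ,  1.6836, -0.1031]), 'qvel': array([ 0.0005,  0.0001,  0.    ,  0.0006, -0.0008,  0.0024]), 'joint_torque': array([ -0.0021, -34.0189, -30.2419,   0.0716,   0.0331,  -0.0002]), 'tool_pos': array([0.2423, 0.4931, 0.2043]), 'ee_rot': array([-3.1414,  0.0022,  1.114 ]), 'wrist_force': array([ 0.3184,  0.326 , -0.1213]), 'wrist_torque': array([ 0.019 , -0.016 , -0.0157]), 'width': 0.09374638258746555} 0.0188
scene {'fx': 352.2614093409422, 'fy': 352.2614093409422, 'cx': 257.01224778715937, 'cy': 197.37617239088715, 'position': array([ 0.1956, -0.4768,  0.8555]), 'rotation': array([-2.4538, -0.0083, -0.486 ])}
filter_box [(0.57, [186.7, 126.7, 228.6, 184.3])]
hook_grip [(0.61, [329.9, 279.4, 342.2, 311.6]), (0.47, [252.6, 187.6, 261.2, 206.4])]
pick_grip [(0.55, [232.8, 196.9, 246.4, 215.7])]
hook_rack [(0.64, [224.9, 197.3, 268.8, 232.3]), (0.49, [198.3, 169.2, 230.6, 183.4]), (0.49, [289.9, 238.9, 308.4, 253.2])]
eye_loupe []
ring_dish [(0.6, [287.2, 239.0, 308.6, 252.3]), (0.6, [185.8, 125.9, 228.7, 184.7])]
fil
[... 440 characters left out ...]
[273.6, 183.8, 286.5, 208.9])]
hook_rack [(0.91, [238.9, 202.4, 296.1, 237.9])]
eye_loupe [(0.63, [216.5, 240.4, 234.0, 261.2])]
ring_dish []
filter_tray [(0.83, [251.8, 269.9, 314.1, 287.8])]
wrist {'fx': 336.9998065392372, 'fy': 336.9998065392372, 'cx': 257.75375025889326, 'cy': 195.0298098437094, 'hand_eye': array([[ 1.    , -0.0006,  0.0001,  0.0005],
       [ 0.0006,  0.9683,  0.2498, -0.0727],
       [-0.0002, -0.2498,  0.9683, -0.1786],
       [ 0.    ,  0.    ,  0.    ,  1.    ]])}
filter_box [(0.79, [140.8, 343.2, 295.0, 384.0])]
hook_grip []
pick_grip []
hook_rack [(0.18, [140.5, 342.4, 295.2, 384.0])]
eye_loupe []
ring_dish []
filter_tray [(0.84, [139.6, 346.3, 170.3, 384.0])]
1.2
```

View images.

```bash
python3 -c "
import cv2
a=cv2.imread('pics/scene0.png');b=cv2.imread('pics/side0.png')
cv2.imwrite('pics/sc_c.png',cv2.resize(a[110:330,150:400],None,fx=3,fy=2.7,interpolation=2))
cv2.imwrite('pics/sd_c.png',cv2.resize(b[130:384,180:360],None,fx=2.36,fy=2.36,interpolation=2)) if 0 else cv2.imwrite('pics/sd_c.png',b)
"
```

```text
(no output)
```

View pics/scene0.png

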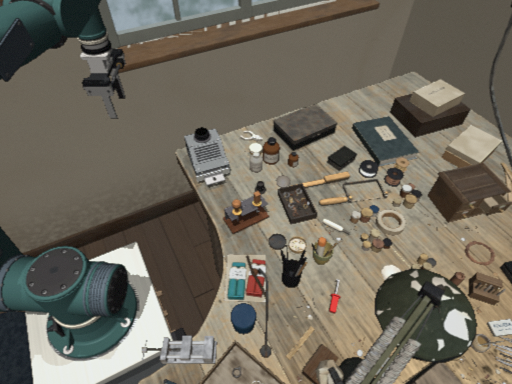

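View pics/sc_c.png

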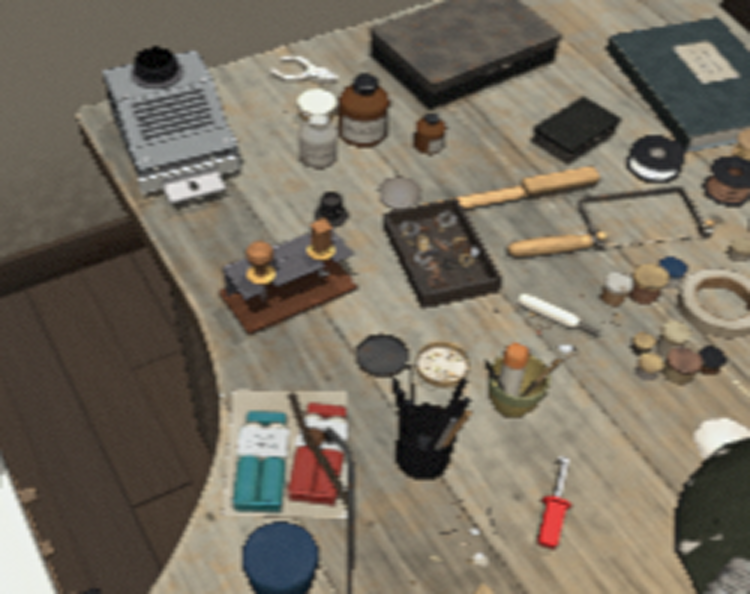

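View pics/sd_c.png

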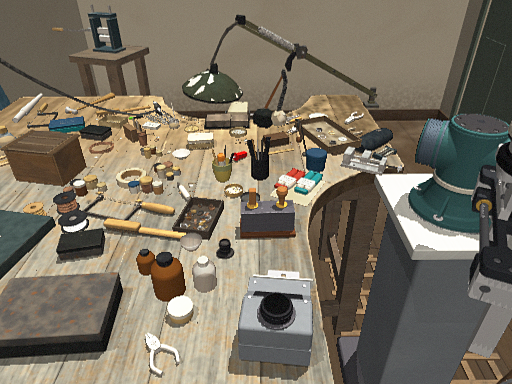

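View pics/wrist0.png

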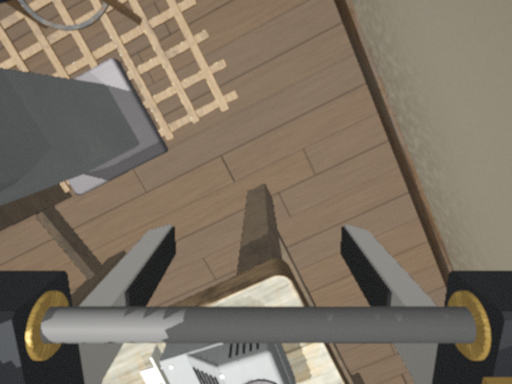

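```bash
cat >> h.py <<'E'
from scipy.spatial.transform import Rotation as Rn
CAM={'scene':(352.26141,257.01225,197.37617,[0.1956,-0.4768,0.8555],[-2.4538,-0.0083,-0.486]),'side':(380.61167,255.5746,193.25027,[0.4832,0.7694,0.5528],[-2.1576,0.0084,3.1402])}
def back(cam,u,v,z):
    f,cx,cy,p,r=CAM[cam]; R=Rn.from_euler('xyz',r).as_matrix()
    d=R@np.array([(u-cx)/f,(v-cy)/f,1]); p=np.array(p); return p+d*(z-p[2])/d[2]
def proj(cam,P):
    f,cx,cy,p,r=CAM[cam]; R=Rn.from_euler('xyz',r).as_matrix()
    q=R.T@(np.array(P)-p); return cx+f*q[0]/q[2],cy+f*q[1]/q[2]
HE=np.array([[1,-.0006,.0001,.0005],[.0006,.9683,.2498,-.0727],[-.0002,-.2498,.9683,-.1786]])
def wback(o,u,v,z):
    R=Rn.from_euler('xyz',o['ee_rot']).as_matrix(); p=o['tool_pos']+R@HE[:,3]
    d=R@HE[:,:3]@np.array([(u-257.75375)/337,(v-195.03)/337,1]); return p+d*(z-p[2])/d[2]
def wproj(o,P):
    R=Rn.from_euler('xyz',o['ee_rot']).as_matrix(); q=HE[:,:3].T@(R.T@(np.array(P)-o['tool_pos'])-HE[:,3])
    return 257.75+337*q[0]/q[2],195.03+337*q[1]/q[2]
E
python3 - <<'E'
import cv2
a=cv2.imread('pics/scene0.png');b=cv2.imread('pics/side0.png')
def crop(im,x,y,w,h,s,n):
    c=cv2.resize(im[y:y+h,x:x+w],None,fx=s,fy=s,interpolation=cv2.INTER_CUBIC)
    for i in range(0,w,10): cv2.putText(c,str(x+i),(i*s,8),0,.3,(0,0,255)); cv2.line(c,(i*s,10),(i*s,14),(0,0,255))
    for i in range(0,h,10): cv2.putText(c,str(y+i),(0,i*s+4),0,.3,(0,0,255))
    cv2.imwrite('pics/'+n+'.png',c)
crop(a,180,120,100,75,8,'c1');crop(a,215,170,70,70,8,'c2');crop(b,230,180,75,65,9,'c3');crop(b,230,260,90,70,8,'c4')
E
```

```text
(no output)
```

View pics/c1.png

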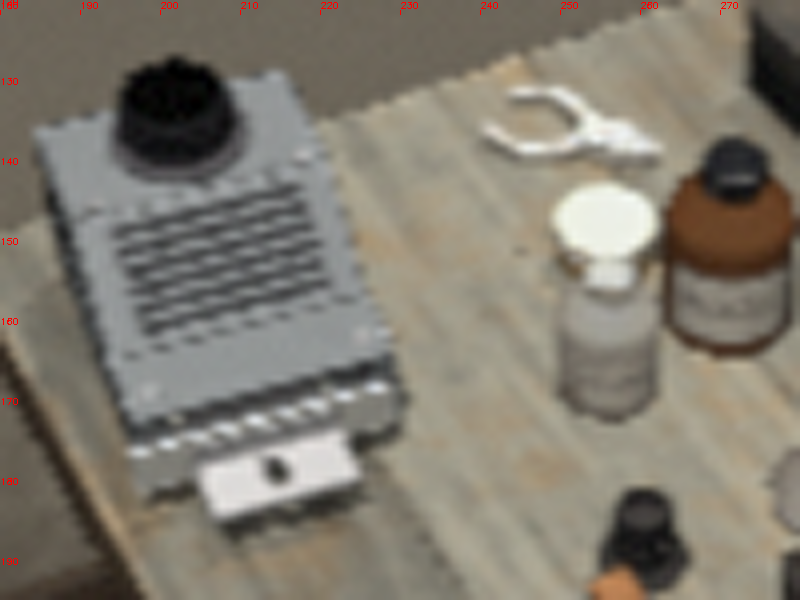

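View pics/c2.png

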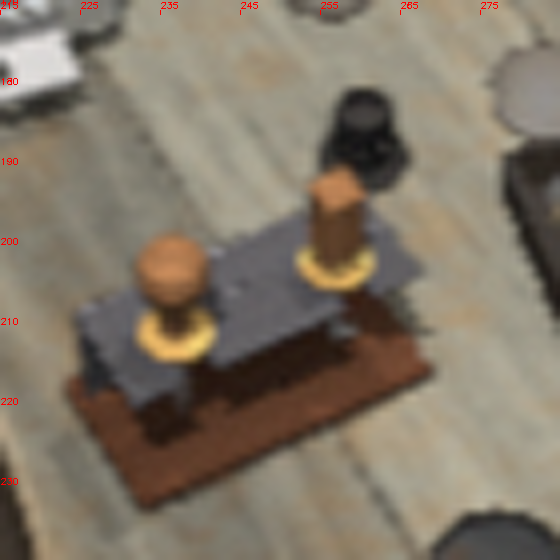

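View pics/c3.png

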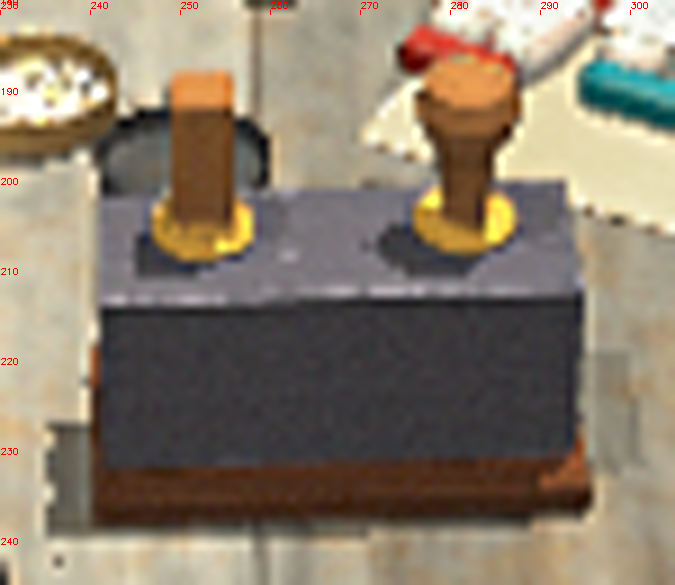

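View pics/c4.png

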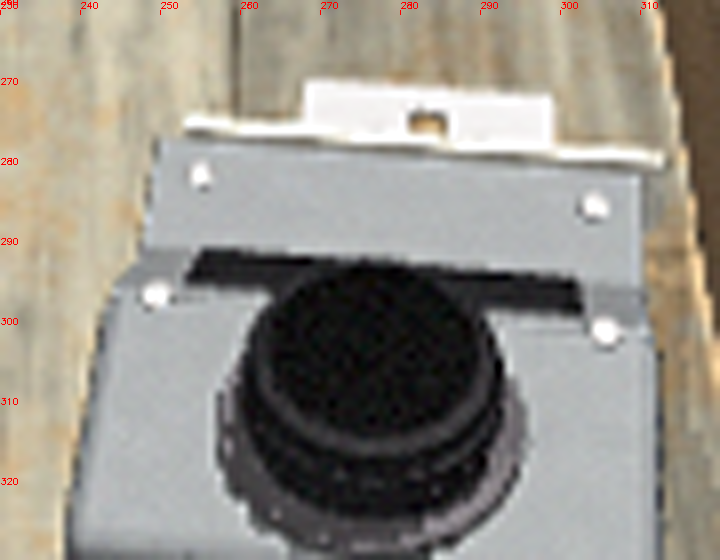

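```bash
python3 - <<'E'
from h import *
np.set_printoptions(precision=4,suppress=True)
print('handle top',back('scene',257,193.4,.105),back('side',252.4,190.2,.105))
# collar centre z~.0635
print('collar hook',back('scene',257,203,.0645),back('side',252.5,204.5,.0645))
print('pick collar',back('scene',237,211.3,.0645),back('side',281.5,204,.0645))
# rack plate corners scene top z=.062: left-near(225,209.5) ; side back edge: (241.2,213.5),(294.5,212)
print('rack back corners',back('side',241.2,213.3,.062),back('side',294.3,212,.062), 'front', back('side',242,201.5,.062),back('side',292.5,199.7,.062))
print('foot',back('scene',233.5,233,0),back('scene',269,216,0))
print('hole',back('scene',214.6,178.6,.023),back('side',283.4,275.2,.023))
# tab corners scene
for p in [(204.8,178.3),(223.3,174.3),(225,180),(207.5,184.6)]: print('tab',back('scene',*p,.023))
for p in [(268,270.3),(299,272)]: print('tab front side',back('side',*p,.023))
# box deck rivets / front edge z=.044
print('deck',back('side',250,277,.044),back('side',309.5,281.5,.044), back('scene',197.5,173.5,.044),back('scene',229,166,.044))
print('loupe',back('scene',260.5,192,0),back('side',225,256,0))
E
```

```text
handle top [0.4958 0.0782 0.105 ] [0.4928 0.084  0.105 ]
collar hook [0.4952 0.0764 0.0645] [0.4932 0.08   0.0645]
pick collar [0.4313 0.0759 0.0645] [0.4288 0.0789 0.0645]
rack back corners [0.5174 0.109  0.062 ] [0.4025 0.1057 0.062 ] front [0.517  0.0644 0.062 ] [0.4026 0.0588 0.062 ]
foot [ 0.4072  0.0546 -0.    ] [0.5283 0.0605 0.    ]
hole [0.4372 0.2559 0.023 ] [0.4341 0.2542 0.023 ]
tab [0.41   0.2715 0.023 ]
tab [0.4697 0.2603 0.023 ]
tab [0.4642 0.2351 0.023 ]
tab [0.4072 0.2427 0.023 ]
tab front side [0.463 0.241 0.023]
tab front side [0.4038 0.2461 0.023 ]
deck [0.4969 0.2785 0.044 ] [0.3904 0.2904 0.044 ] [0.3921 0.2822 0.044 ] [0.4941 0.2665 0.044 ]
loupe [0.5504 0.1559 0.    ] [0.5513 0.1756 0.    ]
```

>>> arm_command(
  plan=[
    [1,0.03,-0.05,0,3],
    [1,0.06,-0.1,0,6],
    [1,0.09,-0.15,0,10],
    [1,0.12,-0.2,0,14],
    [1,0.15,-0.25,0,18],
    [1,0.18,-0.3,0,21],
    [1,0.21,-0.345,0,25],
    [1,0.235,-0.39,0,28],
    [1,0.25,-0.414,0,28],
    [1,0.25,-0.414,0,28],
  ],
)

```text
time: 2.45
tool_pos: [0.4932, 0.0781, 0.2052]
ee_rot: [-3.141, -0.0, 1.599]
wrist_force: [0.6, -0.4, -0.9]
width: 0.0942
```

```bash
python3 - <<'E'
from h import *
np.set_printoptions(precision=4,suppress=True)
o,s=snap('wrist','w1'); print(o)
for l in ['hook_grip','pick_grip','hook_rack']: print(l,[(round(d['p'],2),d['extent']) for d in finder.masks_of(l,'wrist')])
print(wproj(o,[.494,.079,.105]),wproj(o,[.494,.079,.0645]))
E
```

```text
{'time': 2.45, 'joint_positions': array([ 0.0434, -0.0256,  1.4871,  0.0001,  1.6806, -1.5558]), 'qvel': array([ 0.0469, -0.0207,  0.0145,  0.0222,  0.0125,  0.0154]), 'joint_torque': array([ -1.0562, -28.7   , -30.4597,  -0.2112,  -0.0333,  -0.1052]), 'tool_pos': array([0.4932, 0.0781, 0.2052]), 'ee_rot': array([-3.141 , -0.0001,  1.5992]), 'wrist_force': array([ 0.5625, -0.3764, -0.9492]), 'wrist_torque': array([ 0.0098, -0.0202, -0.0496]), 'width': 0.09419883877267217}
hook_grip [(0.95, [243.2, 175.8, 270.0, 207.1]), (0.53, [0.5, 233.9, 6.4, 242.9])]
pick_grip [(0.72, [243.0, 106.8, 279.9, 136.1])]
hook_rack [(0.56, [232.8, 87.0, 295.4, 210.5])]
(np.float64(258.1842771078518), np.float64(196.93468444016935)) (np.float64(258.1211698596286), np.float64(186.3232031370131))
```

View pics/w1.png

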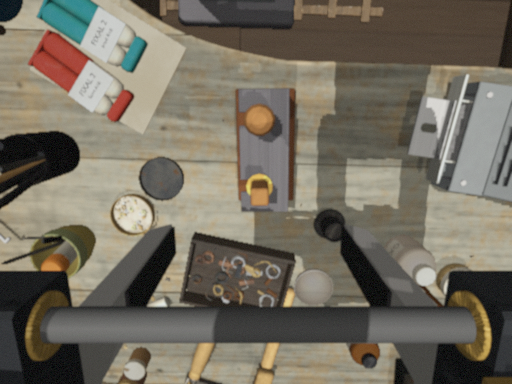

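```bash
cat >> h.py <<'E'
def crop(n,x,y,w,h,s,m):
    im=cv2.imread('pics/'+n+'.png'); c=cv2.resize(im[y:y+h,x:x+w],None,fx=s,fy=s,interpolation=cv2.INTER_CUBIC)
    for i in range(0,w,10): cv2.putText(c,str(x+i),(i*s,8),0,.3,(0,0,255)); cv2.line(c,(i*s,10),(i*s,14),(0,0,255))
    for i in range(0,h,10): cv2.putText(c,str(y+i),(0,i*s+4),0,.3,(0,0,255))
    cv2.imwrite('pics/'+m+'.png',c)
E
python3 -c "
from h import *
crop('w1',225,80,80,135,4,'w1a');crop('w1',400,65,112,140,4,'w1b')"
```

```text
(no output)
```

View pics/w1a.png

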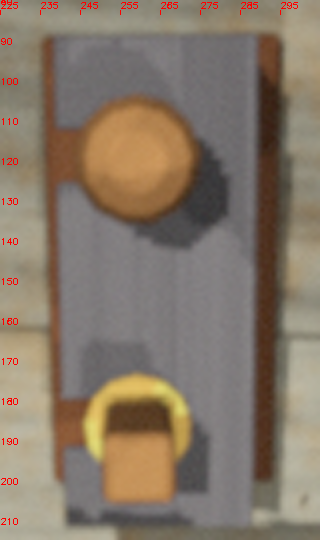

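View pics/w1b.png

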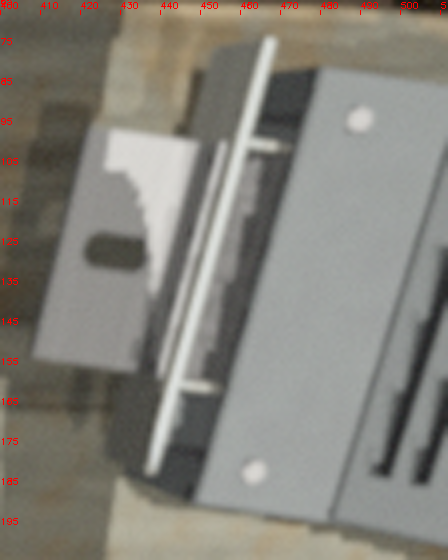

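```bash
python3 - <<'E'
from h import *
np.set_printoptions(precision=4,suppress=True)
o={'tool_pos':np.array([0.4932,0.0781,0.2052]),'ee_rot':np.array([-3.141,-.0001,1.5992])}
w=lambda u,v,z: wback(o,u,v,z)
print('handle',w(259.7,196.7,.105),'collar',w(259.2,187.3,.065))
print('pick top',w(259.5,119.5,.11))
print('hole',w(428.8,128,.023))
T=[w(*p,.023) for p in [(421.5,96),(450,100),(408,154.5),(434,157.5)]]; print(np.array(T))
print('plate',w(289,88,.062),w(288,211,.062), w(240,88,.062),w(241.5,211,.062))
a=w(480,82,.044);b=w(449,190,.044); print('deck',a,b,np.degrees(np.arctan2(*(b-a)[[1,0]])))
for i,j in((0,2),(1,3)): print(np.degrees(np.arctan2(*(T[j]-T[i])[[1,0]])))
print('plate2',w(467,75,.03),w(438,183,.03))
print('rivets',w(489.5,94.5,.044),w(463.5,182.5,.044))
E
```

```text
handle [0.4938 0.0803 0.105 ] collar [0.4949 0.0801 0.065 ]
pick top [0.4292 0.0782 0.11  ]
hole [0.4357 0.2571 0.023 ]
[[0.4037 0.2446 0.023 ]
 [0.4068 0.2745 0.023 ]
 [0.4641 0.2391 0.023 ]
 [0.4665 0.2675 0.023 ]]
plate [0.4019 0.1046 0.062 ] [0.519  0.1096 0.062 ] [0.4031 0.06   0.062 ] [0.5203 0.0632 0.062 ]
deck [0.3903 0.289  0.044 ] [0.4972 0.2773 0.044 ] -6.241342588640386
-5.208137119900905
-6.760695544999137
plate2 [0.3828 0.2835 0.03  ] [0.4929 0.2724 0.03  ]
rivets [0.4015 0.3003 0.044 ] [0.4888 0.2909 0.044 ]
```

>>> arm_command(
  plan=[
    [1,0.001,0,-0.03,0],
    [1,0.001,0,-0.06,0],
    [1,0.001,0,-0.09,0],
    [1,0.001,0,-0.115,0],
    [1,0.001,0,-0.13,0],
    [1,0.001,0,-0.134,0],
    [1,0.001,0,-0.134,0],
  ],
)

```text
time: 3.52
tool_pos: [0.494, 0.08, 0.0722]
ee_rot: [3.14, -0.0, 1.603]
wrist_force: [0.4, -0.1, 0.4]
width: 0.0941
```

```bash
python3 - <<'E'
from h import *
np.set_printoptions(precision=4,suppress=True)
o,s=snap('wrist','w2'); print(o['tool_pos'],o['ee_rot'],o['wrist_force'])
E
```

```text
[0.494  0.08   0.0722] [ 3.1404 -0.0001  1.6032] [ 0.3899 -0.0778  0.404 ]
```

View pics/w2.png

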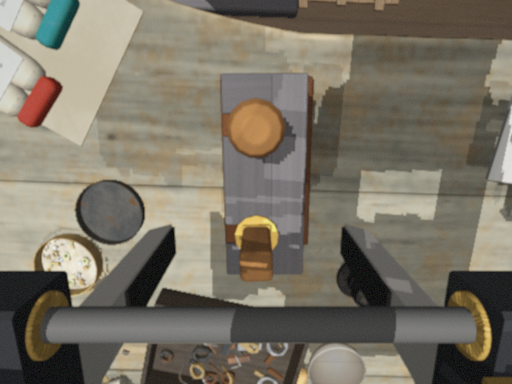

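>>> arm_command(
  plan=[
    [0,0,0,0,0],
    [0,0,0,0,0],
    [0,0,0,0,0],
    [0,0,0,0,0],
    [0,0,0,0,0],
    [0,0,0,0,0],
  ],
)

```text
time: 4.32
tool_pos: [0.4936, 0.0796, 0.0714]
ee_rot: [-3.141, -0.0, 1.603]
wrist_force: [0.3, 0.3, 0.5]
width: 0.0375
```

```bash
python3 - <<'E'
from h import *
np.set_printoptions(precision=4,suppress=True)
o,s=snap('wrist','w3'); print(o['tool_pos'],o['ee_rot'],o['wrist_force'],o['width'])
E
```

```text
[0.4936 0.0796 0.0714] [-3.1414 -0.0001  1.6027] [0.2787 0.3366 0.4615] 0.03748337218085122
```

View pics/w3.png

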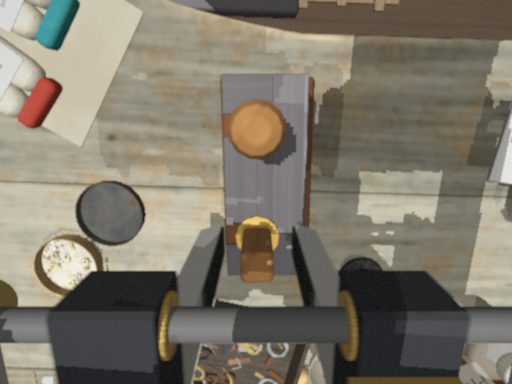

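Still closing, slowly (37 mm now, at centre pixel 258).

>>> arm_command(
  plan=[
    [0,0,0,0,0],
    [0,0,0,0,0],
    [0,0,0,0,0],
    [0,0,0,0,0],
  ],
)

```text
time: 4.88
tool_pos: [0.4936, 0.0796, 0.0715]
ee_rot: [-3.142, -0.0, 1.603]
wrist_force: [-1.2, -0.8, 0.1]
width: 0.0158
```

>>> arm_command(
  plan=[
    [0,0,0,0.015,0],
    [0,0,0,0.04,0],
    [0,0,0,0.07,0],
    [0,0,0,0.09,0],
    [0,-0.01,0.03,0.09,-2],
    [0,-0.03,0.08,0.09,-4],
    [0,-0.045,0.13,0.09,-6],
    [0,-0.055,0.165,0.09,-8],
    [0,-0.058,0.18,0.09,-8],
    [0,-0.058,0.18,0.09,-8],
  ],
)

```text
time: 6.12
tool_pos: [0.4358, 0.2598, 0.1619]
ee_rot: [3.141, 0.0, 1.465]
wrist_force: [-0.3, -0.5, -1.0]
width: 0.0157
```

```bash
python3 - <<'E'
from h import *
np.set_printoptions(precision=4,suppress=True)
o,s=snap('wrist','w4'); print(o['tool_pos'],o['ee_rot'],o['wrist_force'],o['width'])
snap('side','s4'); snap('scene','c4_')
crop('side' and 's4',215,190,110,100,6,'s4a'); crop('c4_',180,120,80,75,8,'c4a')
E
```

```text
[0.4358 0.2598 0.1619] [3.1409 0.0002 1.4649] [-0.2653 -0.471  -0.9598] 0.015677488374036704
```

View pics/w4.png

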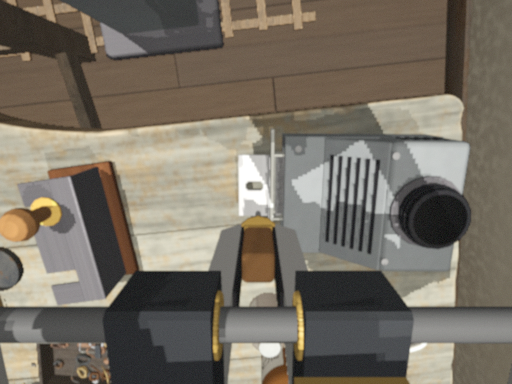

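View pics/s4a.png

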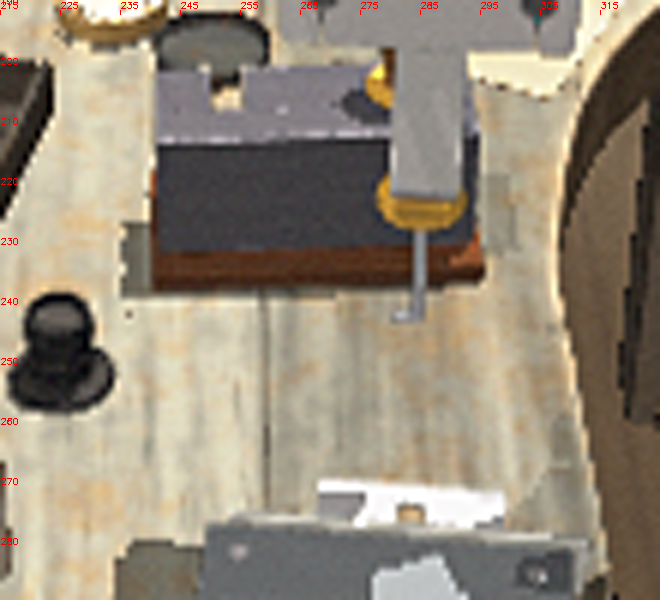

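View pics/c4a.png

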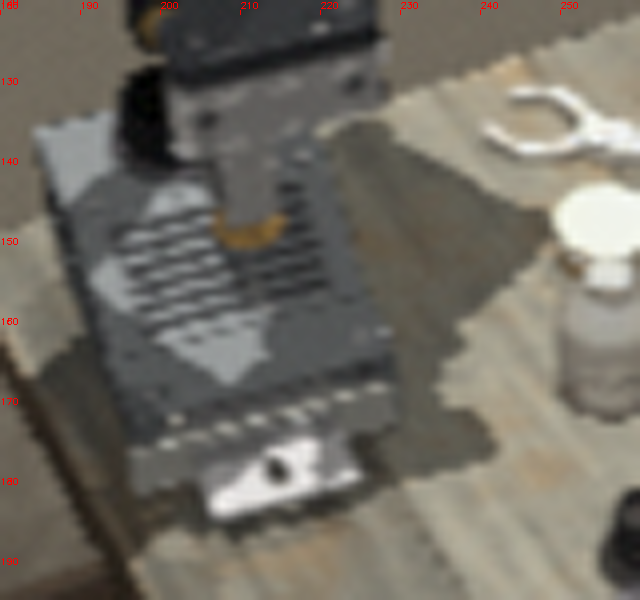

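```bash
python3 - <<'E'
from h import *
np.set_printoptions(precision=2,suppress=True)
t=np.array([.4358,.2598,.1619])
g=t+[0.0005,0,.0135]
P=lambda d:np.array(proj('side',g+np.array(d)))
print('tcp',proj('side',t),'collar',P([0,0,-.0215]),'wirebot',P([0,0,-.067]),'-y',P([0,-.0075,-.065]),'+x',P([.0075,0,-.065]))
crop('s4',265,210,40,40,16,'s4b'); crop('w3',200,200,120,100,6,'w3b')
E
```

```text
tcp (np.float64(285.26439398868763), np.float64(218.7782394737539)) collar [284.81 222.54] wirebot [283.92 242.95] -y [283.69 239.29] +x [279.69 242.12]
```

View pics/s4b.png

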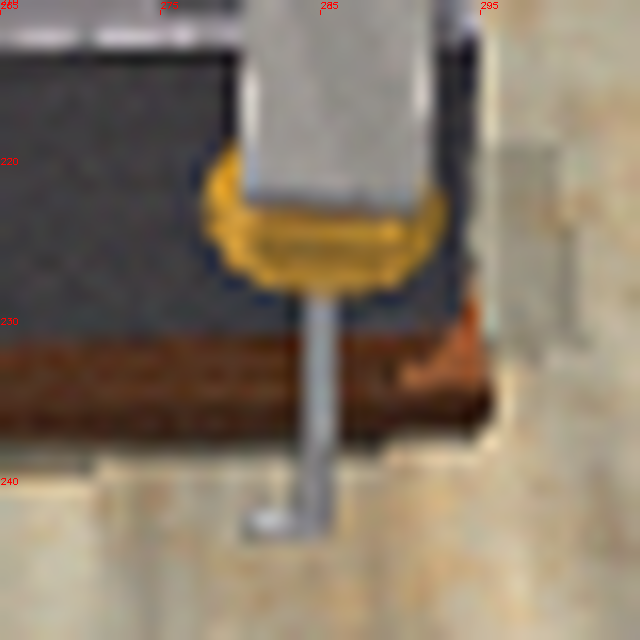

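View pics/w3b.png

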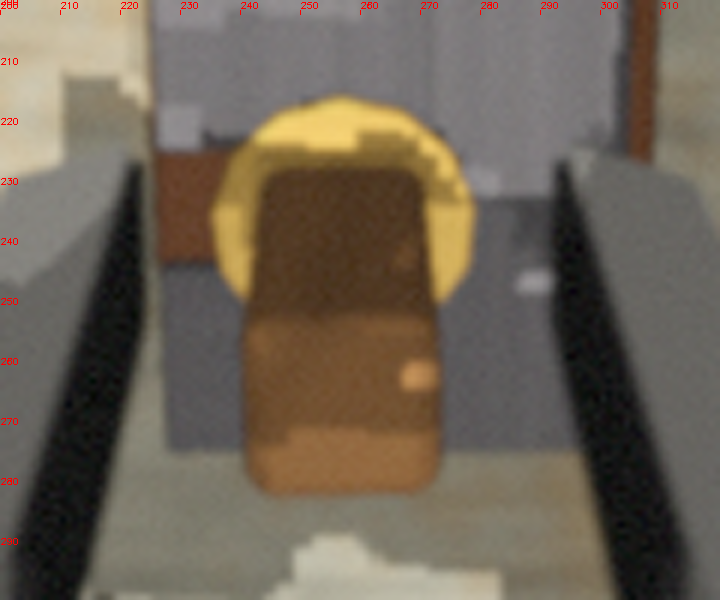

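```bash
python3 - <<'E'
from h import *
np.set_printoptions(precision=4,suppress=True)
crop('s4',235,190,40,30,18,'s4c')
o={'tool_pos':np.array([0.4932,0.0781,0.2052]),'ee_rot':np.array([-3.141,-.0001,1.5992])}
print(wback(o,243,179.5,.062),wback(o,243,191.2,.062),'pick',wback(o,243,112,.062),wback(o,243,125,.062))
E
```

```text
[0.4882 0.0641 0.062 ] [0.4999 0.0643 0.062 ] pick [0.4243 0.063  0.062 ] [0.4361 0.0632 0.062 ]
```

View pics/s4c.png

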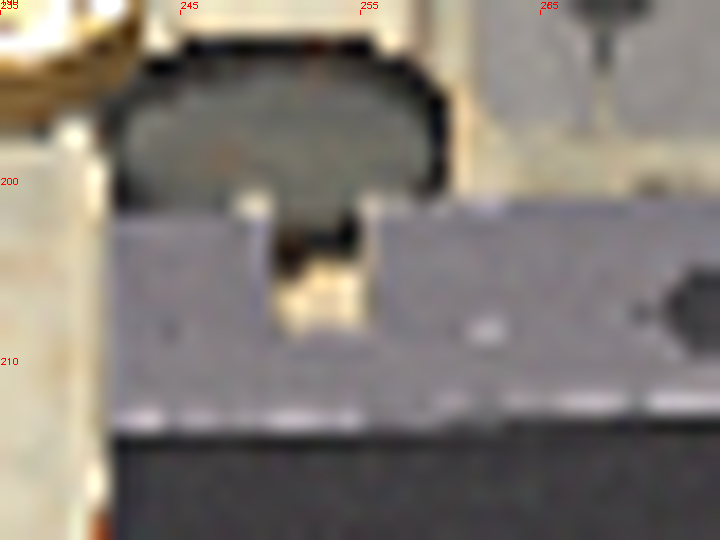

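>>> arm_command(
  plan=[
    [0,0.012,-0.015,0.01,-9],
    [0,0.025,-0.035,0.01,-18],
    [0,0.037,-0.06,0.01,-28],
    [0,0.05,-0.085,0.01,-38],
    [0,0.058,-0.11,0.01,-48],
    [0,0.058,-0.14,0.01,-58],
    [0,0.058,-0.165,0.01,-68],
    [0,0.058,-0.18,0.01,-77],
    [0,0.058,-0.181,0.01,-82],
    [0,0.058,-0.181,0.01,-82],
  ],
)

```text
time: 7.52
tool_pos: [0.4936, 0.0771, 0.1715]
ee_rot: [3.141, -0.0, 0.03]
wrist_force: [0.2, 0.7, -0.0]
width: 0.0158
```

```bash
python3 - <<'E'
from h import *
np.set_printoptions(precision=4,suppress=True)
o,s=snap('wrist','w5'); print(o['time'],o['tool_pos'],o['ee_rot'],o['wrist_force'],o['width'])
snap('side','s5'); snap('scene','c5')
crop('s5',225,130,80,90,6,'s5a'); crop('c5',215,140,80,85,7,'c5a')
E
```

```text
7.525 [0.4936 0.0771 0.1715] [ 3.1413 -0.      0.0305] [ 0.1505  0.7196 -0.0168] 0.015797864519344857
```

View pics/s5a.png

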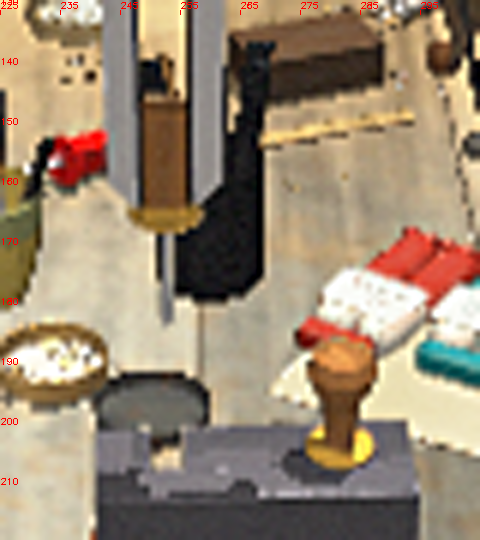

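View pics/c5a.png

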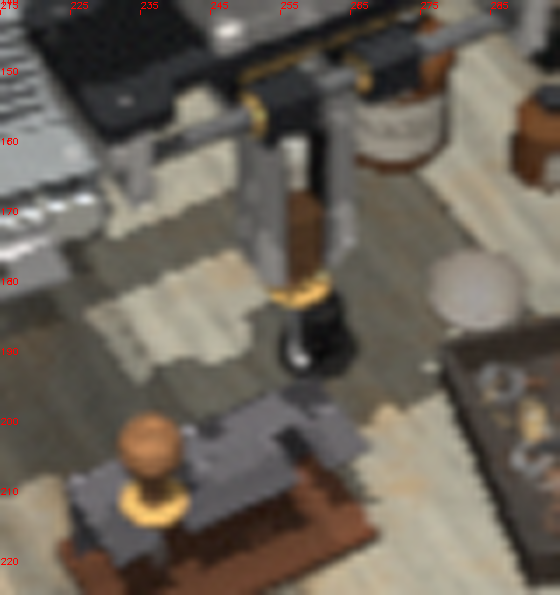

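View pics/w5.png

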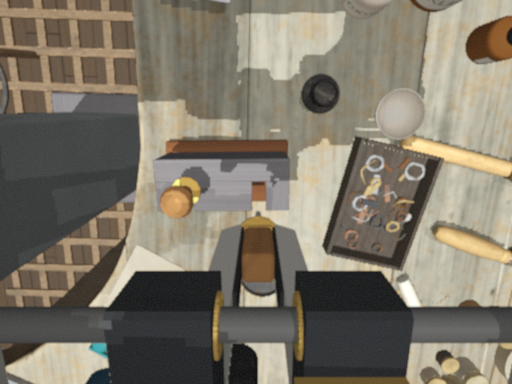

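>>> arm_command(
  plan=[
    [0,0,0.002,-0.02,0],
    [0,0,0.002,-0.04,0],
    [0,0,0.002,-0.05,0],
    [0,0,0.002,-0.06,0],
    [0,0,0.002,-0.07,0],
    [0,0,0.002,-0.07,0],
  ],
)

```text
time: 8.43
tool_pos: [0.4931, 0.0806, 0.1007]
ee_rot: [3.142, 0.001, 0.032]
wrist_force: [0.3, 0.2, -0.1]
width: 0.0156
```

>>> arm_command(
  plan=[
    [0,0,0,-0.015,0],
    [0,0,0,-0.025,0],
    [0,0,0,-0.028,0],
    [0,0,0,-0.028,0],
    [0.35,0,0,-0.028,0],
    [0.35,0,0,-0.028,0],
    [0.35,0,0,-0.028,0],
    [0.35,0,0,0.0,0],
    [0.35,0,0,0.03,0],
    [0.35,0,0,0.035,0],
  ],
)

```text
time: 9.68
tool_pos: [0.4952, 0.0807, 0.1391]
ee_rot: [-3.141, -0.005, 0.032]
wrist_force: [0.6, 0.3, -0.1]
width: 0.0332
```

```bash
python3 - <<'E'
from h import *
np.set_printoptions(precision=4,suppress=True)
o,s=snap('wrist','w6'); print(o['time'],o['tool_pos'],o['ee_rot'],o['wrist_force'],o['width'])
snap('side','s6')
crop('s6',225,160,80,80,6,'s6a'); crop('w6',140,130,200,150,4,'w6a')
E
```

```text
9.675 [0.4952 0.0807 0.1391] [-3.1415 -0.0054  0.0319] [ 0.5882  0.3431 -0.1391] 0.03321054910278121
```

View pics/s6a.png

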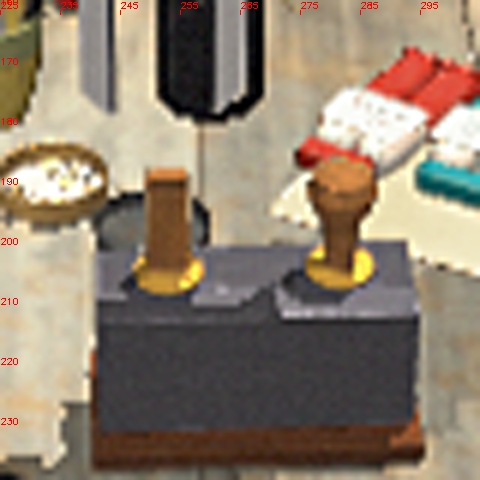

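View pics/w6.png

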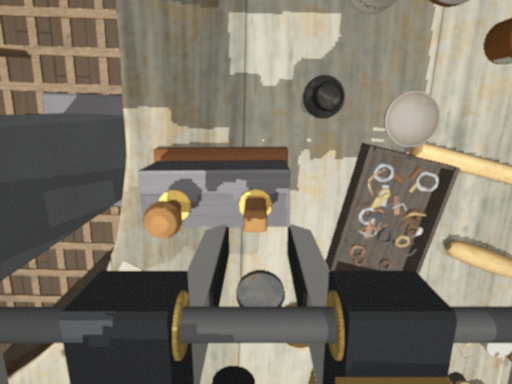

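```bash
python3 - <<'E'
from h import *
np.set_printoptions(precision=4,suppress=True)
o={'tool_pos':np.array([0.4952,0.0807,0.1391]),'ee_rot':np.array([-3.1415,-.0054,.0319])}
crop('w6',215,175,80,65,8,'w6b')
print(wback(o,256.3,224,.105),wback(o,255,204,.065))
print(back('side',252.3,189.3,.105),back('side',252.6,205.5,.065))
E
```

```text
[0.495  0.0786 0.105 ] [0.494 0.081 0.065]
[0.4931 0.0804 0.105 ] [0.4929 0.0845 0.065 ]
```

View pics/w6b.png

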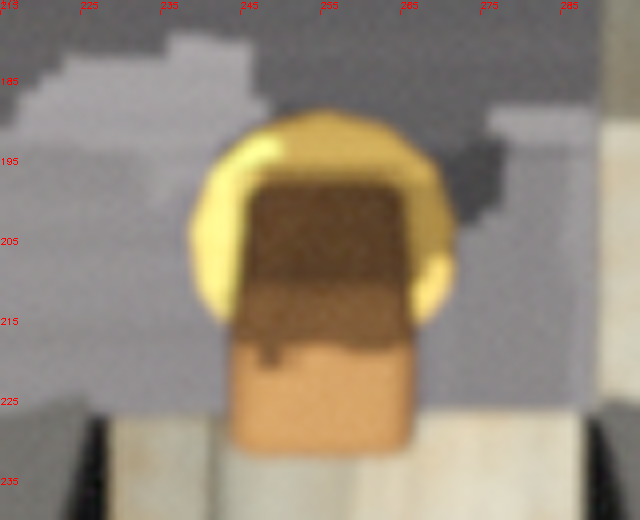

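>>> arm_command(
  plan=[
    [0.4,0,0,0,10],
    [0.4,0,0,0,20],
    [0.4,0,0,0,30],
    [0.4,0,0,0,40],
    [0.4,0,0,0,50],
    [0.4,0,0,0,60],
    [0.4,0,0,0,70],
    [0.4,0,0,0,80],
    [0.4,0,0,0,90],
    [0.4,0,0,0,90],
  ],
)

```text
time: 11.02
tool_pos: [0.4926, 0.0806, 0.1347]
ee_rot: [-3.138, -0.0, 1.601]
wrist_force: [-0.2, -0.3, -0.5]
width: 0.0376
```

```bash
python3 - <<'E'
from h import *
np.set_printoptions(precision=4,suppress=True)
o,s=snap('wrist','w7'); print(o['time'],o['tool_pos'],o['ee_rot'],o['wrist_force'],o['width'])
print([(d['p'],d['extent']) for d in finder.masks_of('hook_grip','wrist')])
crop('w7',205,165,100,75,8,'w7b')
E
```

```text
11.025 [0.4926 0.0806 0.1347] [-3.1385 -0.      1.6006] [-0.2439 -0.2771 -0.4572] 0.03760228141720801
[(0.76, [237.6, 191.7, 274.1, 235.0])]
```

View pics/w7b.png

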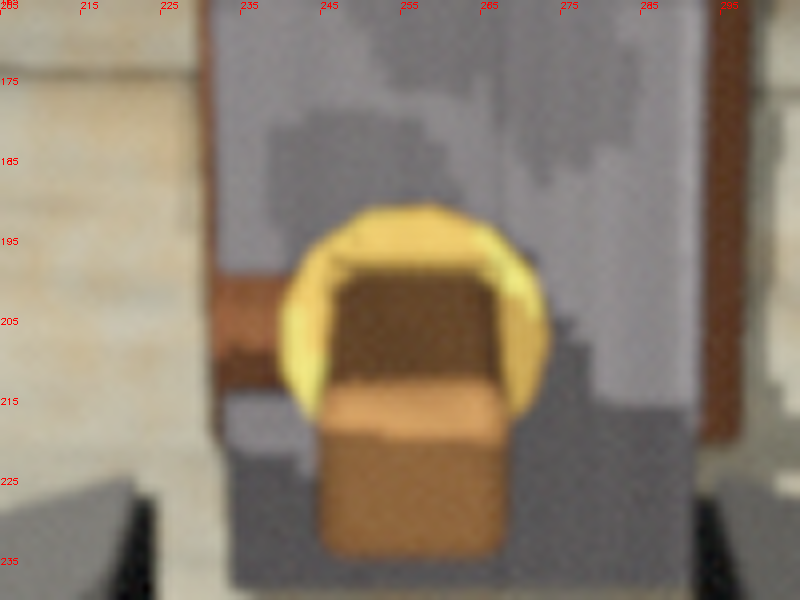

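```bash
python3 - <<'E'
from h import *
np.set_printoptions(precision=4,suppress=True)
o={'tool_pos':np.array([0.4926,0.0806,0.1347]),'ee_rot':np.array([-3.1385,-.0,1.6006])}
print(wback(o,257,223.7,.105),wback(o,256.8,206.5,.065))
E
```

```text
[0.4929 0.0806 0.105 ] [0.4928 0.0804 0.065 ]
```

>>> arm_command(
  plan=[
    [0.4,0,0,-0.025,0],
    [0.4,0,0,-0.05,0],
    [0.4,0,0,-0.062,0],
    [0.4,0,0,-0.065,0],
    [0,0,0,-0.065,0],
    [0,0,0,-0.065,0],
    [0,0,0,-0.065,0],
    [0,0,0,-0.065,0],
    [0,0,0,-0.065,0],
  ],
)

```text
time: 12.25
tool_pos: [0.4943, 0.0806, 0.0725]
ee_rot: [3.14, 0.0, 1.603]
wrist_force: [0.4, 0.1, 5.0]
width: 0.0156
```

>>> arm_command(
  plan=[
    [0,0,0,0.015,0],
    [0,0,0,0.04,0],
    [0,0,0,0.07,0],
    [0,0,0,0.09,0],
    [0,-0.01,0.03,0.09,-2],
    [0,-0.03,0.08,0.09,-4],
    [0,-0.045,0.13,0.085,-6],
    [0,-0.055,0.165,0.075,-8],
    [0,-0.057,0.179,0.065,-8],
    [0,-0.057,0.179,0.06,-8],
  ],
)

```text
time: 13.5
tool_pos: [0.4363, 0.2595, 0.1306]
ee_rot: [-3.14, 0.001, 1.465]
wrist_force: [0.1, -0.6, -0.5]
width: 0.0163
```

```bash
python3 - <<'E'
from h import *
np.set_printoptions(precision=4,suppress=True)
o,s=snap('wrist','w8'); print(o['time'],o['tool_pos'],o['ee_rot'],o['wrist_force'],o['width'])
snap('side','s8'); snap('scene','c8')
crop('s8',250,200,70,90,7,'s8a'); crop('c8',190,130,60,60,9,'c8a'); crop('w8',200,120,110,160,4,'w8a')
E
```

```text
13.5 [0.4363 0.2595 0.1306] [-3.1405  0.0013  1.4647] [ 0.1441 -0.5784 -0.4845] 0.01634124811794183
```

View pics/s8a.png

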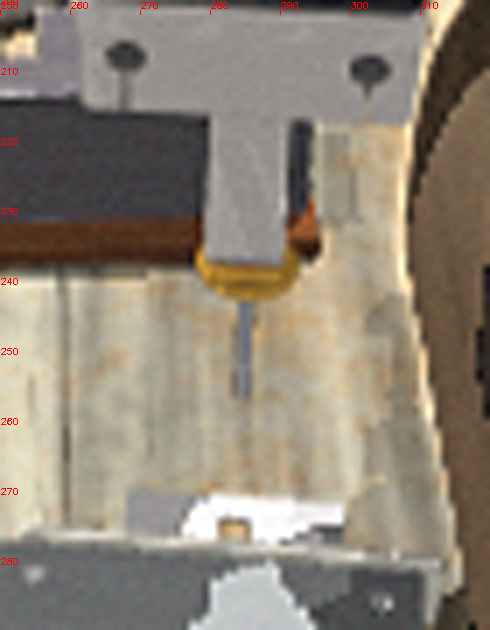

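View pics/c8a.png

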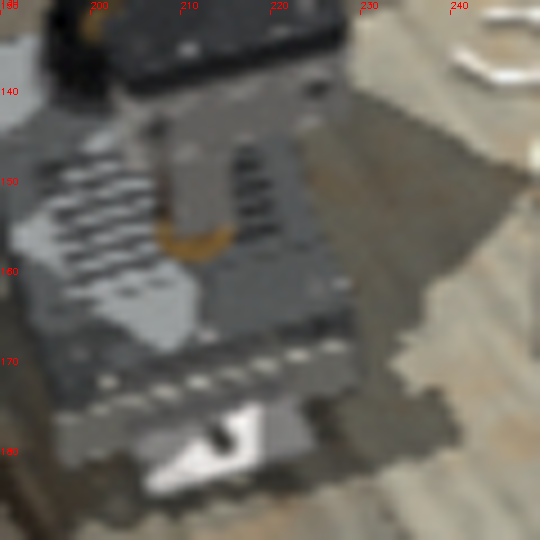

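View pics/w8a.png

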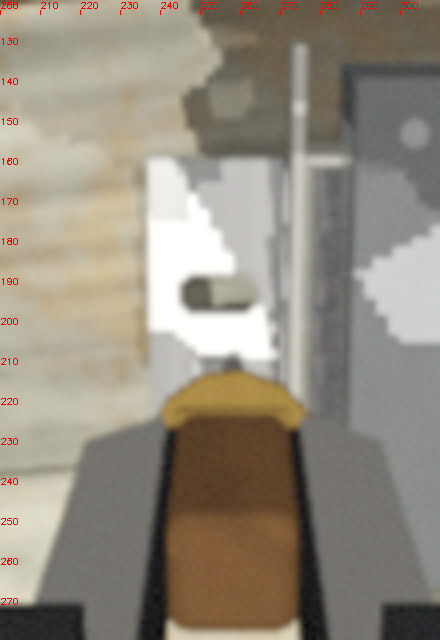

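```bash
python3 - <<'E'
from h import *
np.set_printoptions(precision=4,suppress=True)
o={'tool_pos':np.array([0.4363,0.2595,0.1306]),'ee_rot':np.array([-3.1405,.0013,1.4647])}
print('hole w',wback(o,253.8,192.8,.023),'side',back('side',283.4,275.2,.023))
for z in (.1055,.077): print(z,proj('side',[.4363,.2595,z]))
print('tipw?',wback(o,257.5,211.5,.077))
crop('s8',270,235,30,45,14,'s8b')
E
```

```text
hole w [0.435  0.2566 0.023 ] side [0.4341 0.2542 0.023 ]
0.1055 (np.float64(283.8587242144651), np.float64(244.08611800943106))
0.077 (np.float64(283.34234993107145), np.float64(256.05082050077067))
tipw? [0.4357 0.2598 0.077 ]
```

View pics/s8b.png

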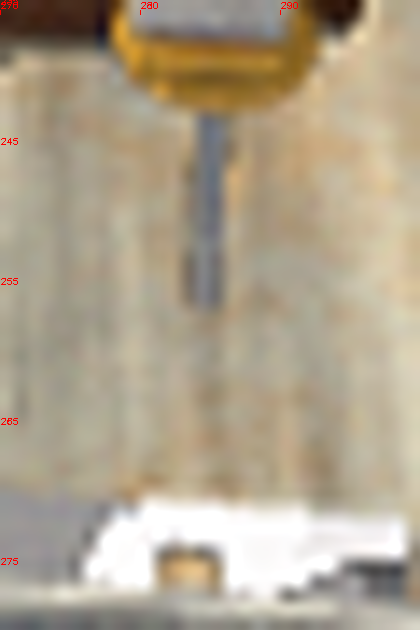

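>>> arm_command(
  plan=[
    [0,0,-0.001,-0.02,0],
    [0,0,-0.001,-0.035,0],
    [0,0,-0.001,-0.043,0],
    [0,0,-0.001,-0.048,0],
    [0,0,-0.001,-0.048,0],
    [0,0,-0.001,-0.048,0],
  ],
)

```text
time: 14.4
tool_pos: [0.437, 0.2588, 0.0841]
ee_rot: [3.141, -0.001, 1.463]
wrist_force: [0.6, 0.4, -0.4]
width: 0.0158
```

```bash
python3 - <<'E'
from h import *
np.set_printoptions(precision=4,suppress=True)
o,s=snap('side','s9'); print(o['time'],o['tool_pos'],o['ee_rot'],o['wrist_force'],o['width'])
snap('wrist','w9'); snap('scene','c9')
crop('s9',255,240,50,50,12,'s9b'); crop('w9',210,150,90,80,8,'w9a');crop('c9',190,140,50,50,12,'c9a')
E
```

```text
14.4 [0.437  0.2588 0.0841] [ 3.1407 -0.0006  1.4631] [ 0.6122  0.3571 -0.3858] 0.015827696405959605
```

View pics/s9b.png

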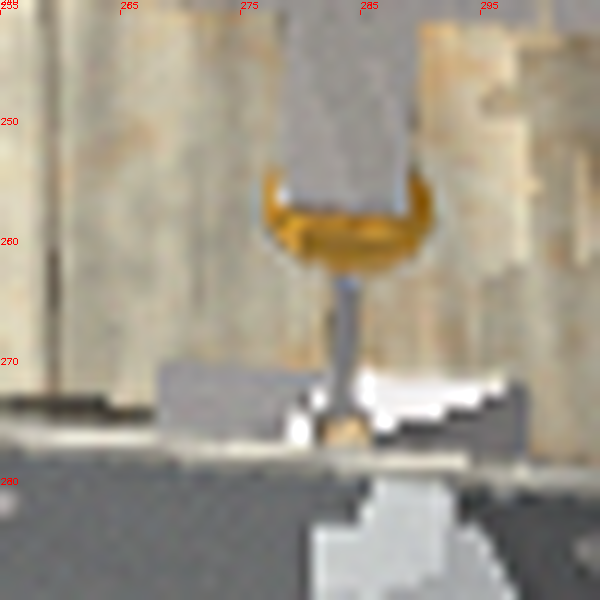

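View pics/w9a.png

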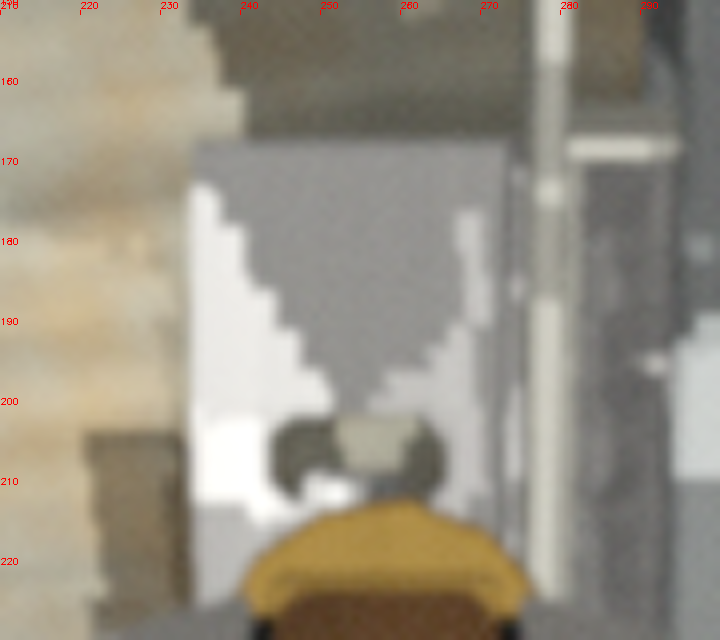

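View pics/c9a.png

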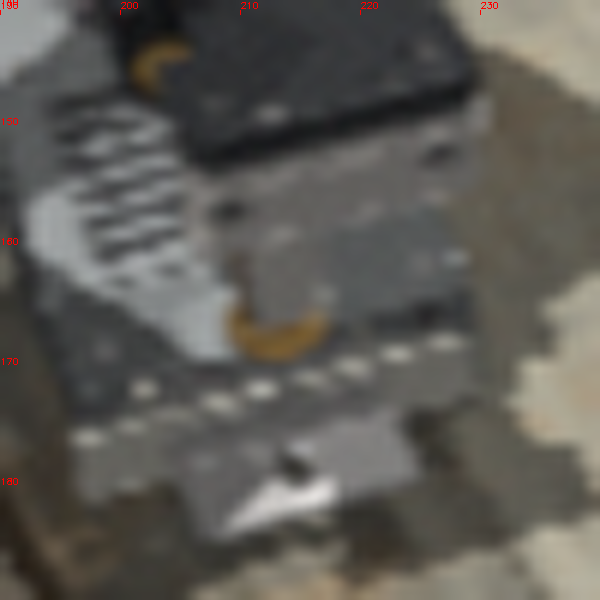

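```bash
python3 - <<'E'
from h import *
np.set_printoptions(precision=4,suppress=True)
o={'tool_pos':np.array([0.437,0.2588,0.0841]),'ee_rot':np.array([3.1407,-.0006,1.4631])}
print('hole w',wback(o,253.4,206.5,.023),wback(o,242.5,206.5,.023),wback(o,264.3,206.5,.023))
print(wproj(o,[.4365,.2588,.03]),wproj(o,[.4365-.0006,.2588-.0075,.03]), 'wire->',proj('side',[.437,.2588,.031]),proj('side',[.435,.256,.023]))
E
```

```text
hole w [0.4347 0.2564 0.023 ] [0.4338 0.2483 0.023 ] [0.4356 0.2644 0.023 ]
(np.float64(256.9336965020658), np.float64(211.2872384362463)) (np.float64(246.52052470237777), np.float64(211.57288019247758)) wire-> (np.float64(282.1612872841168), np.float64(273.97545498793716)) (np.float64(283.00175705982247), np.float64(275.910019908549))
```

>>> arm_command(
  plan=[
    [0,-0.0013,0,0,0],
    [0,-0.0013,0,-0.003,0],
    [0,-0.0013,0,-0.006,0],
    [0,-0.0013,0,-0.009,0],
    [0,-0.0013,0,-0.009,0],
  ],
)

```text
time: 15.18
tool_pos: [0.435, 0.2585, 0.074]
ee_rot: [-3.141, 0.0, 1.463]
wrist_force: [0.2, -0.4, -0.1]
width: 0.0155
```

```bash
python3 - <<'E'
from h import *
np.set_printoptions(precision=4,suppress=True)
o,s=snap('side','s10'); print(o['time'],o['tool_pos'],o['ee_rot'],o['wrist_force'],o['width'])
crop('s10',255,240,50,50,12,'s10b')
E
```

```text
15.175 [0.435  0.2585 0.074 ] [-3.1408  0.0004  1.4631] [ 0.2051 -0.4273 -0.0794] 0.015502691852374115
```

View pics/s10b.png

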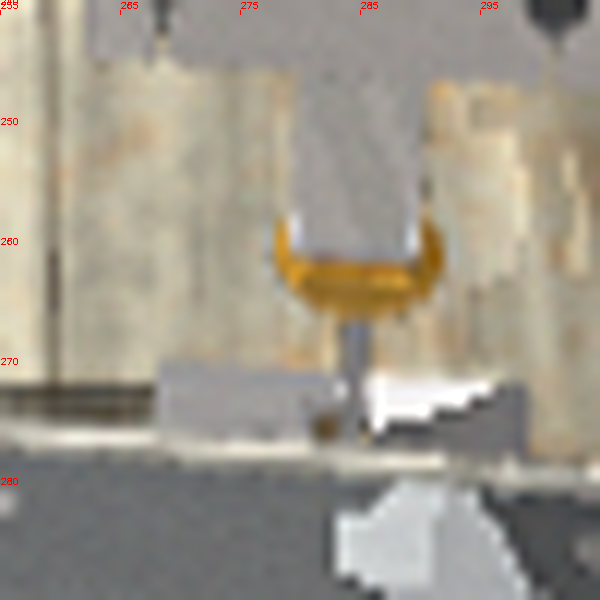

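>>> arm_command(
  plan=[
    [0,0.0008,0,-0.002,0],
    [0,0.0008,0,-0.005,0],
    [0,0.0008,0,-0.007,0],
    [0,0.0008,0,-0.007,0],
  ],
)

```text
time: 15.72
tool_pos: [0.4359, 0.2585, 0.0672]
ee_rot: [-3.141, 0.0, 1.463]
wrist_force: [0.7, 0.2, -0.9]
width: 0.0159
```

```bash
python3 - <<'E'
from h import *
np.set_printoptions(precision=4,suppress=True)
o,s=snap('side','s11'); print(o['time'],o['tool_pos'],o['ee_rot'],o['wrist_force'],o['width'])
crop('s11',255,240,50,50,12,'s11b')
E
```

```text
15.725 [0.4359 0.2585 0.0672] [-3.141   0.0002  1.463 ] [ 0.6908  0.2209 -0.9085] 0.015926406057726307
```

View pics/s11b.png

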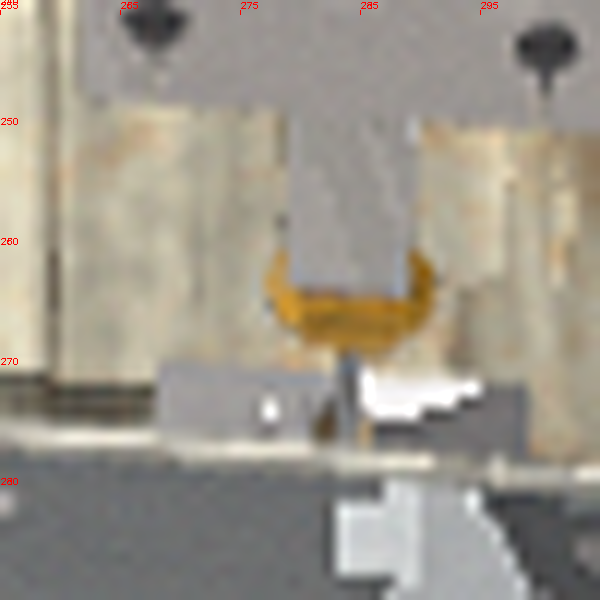

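>>> arm_command(
  plan=[
    [0,-0.0004,-0.004,0,0],
    [0,-0.0009,-0.008,0,0],
    [0,-0.0013,-0.012,0,0],
    [0,-0.0017,-0.016,0,0],
    [0,-0.0022,-0.02,0,0],
    [0,-0.0026,-0.024,0,0],
    [0,-0.003,-0.028,0,0],
  ],
)

```text
time: 16.65
tool_pos: [0.4331, 0.2305, 0.0676]
ee_rot: [3.142, -0.0, 1.463]
wrist_force: [0.1, 4.5, -0.7]
width: 0.0157
```

```bash
python3 - <<'E'
from h import *
np.set_printoptions(precision=4,suppress=True)
o,s=snap('side','s12'); print(o['time'],o['tool_pos'],o['ee_rot'],o['wrist_force'],o['wrist_torque'],o['width'])
snap('wrist','w12')
crop('s12',245,230,60,60,10,'s12b')
E
```

```text
16.65 [0.4331 0.2305 0.0676] [ 3.1416 -0.0005  1.4631] [ 0.1142  4.5081 -0.6772] [ 1.0134 -0.0172 -0.0189] 0.01574003612829734
```

View pics/s12b.png

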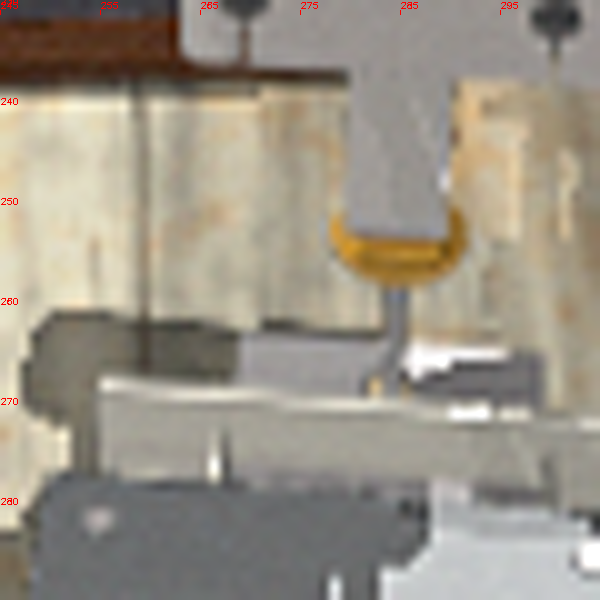

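View pics/w12.png

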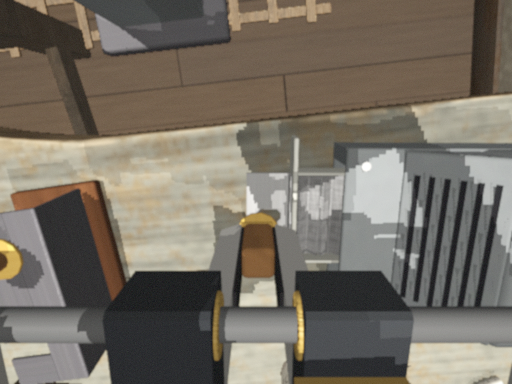

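>>> arm_command(
  plan=[
    [0,-0.0004,-0.004,0,0],
    [0,-0.0009,-0.008,0,0],
    [0,-0.0013,-0.012,0,0],
    [0,-0.0017,-0.016,0,0],
    [0,-0.0022,-0.02,0,0],
    [0,-0.0026,-0.024,0,0],
    [0,-0.003,-0.028,0,0],
    [0,-0.0033,-0.031,0,0],
  ],
)

```text
time: 17.75
tool_pos: [0.4296, 0.1993, 0.0675]
ee_rot: [-3.141, 0.0, 1.463]
wrist_force: [-0.6, 3.8, -0.2]
width: 0.0156
```

Next: slow 1 mm steps to the stop, reading the force.

>>> arm_command(
  plan=[
    [0,-0.0002,-0.0015,0,0],
    [0,-0.0003,-0.003,0,0],
    [0,-0.0005,-0.0045,0,0],
  ],
)

```text
time: 18.12
tool_pos: [0.4292, 0.1951, 0.0674]
ee_rot: [-3.141, -0.0, 1.463]
wrist_force: [-0.7, 3.8, -1.3]
width: 0.0157
```

>>> arm_command(
  plan=[
    [0,-0.0001,-0.001,0,0],
    [0,-0.0002,-0.002,0,0],
  ],
)

```text
time: 18.38
tool_pos: [0.429, 0.1934, 0.0675]
ee_rot: [-3.141, -0.001, 1.463]
wrist_force: [-1.3, 5.8, -0.6]
width: 0.0158
```

>>> arm_command(
  plan=[
    [0,0,-0.0005,0,0],
    [0,-0.0001,-0.001,0,0],
  ],
)

```text
time: 18.62
tool_pos: [0.429, 0.1932, 0.0677]
ee_rot: [-3.142, -0.003, 1.463]
wrist_force: [-0.5, 6.3, -0.8]
width: 0.0156
```

>>> arm_command(
  plan=[
    [0,0,-0.0005,0,0],
    [0,-0.0001,-0.001,0,0],
    [0,-0.0001,-0.001,0,0],
  ],
)

```text
time: 19.0
tool_pos: [0.429, 0.1929, 0.0678]
ee_rot: [3.141, -0.004, 1.463]
wrist_force: [-0.2, 8.3, -0.5]
width: 0.0163
```

```bash
python3 - <<'E'
from h import *
np.set_printoptions(precision=4,suppress=True)
o,s=snap('side','s13'); print(o['time'],o['tool_pos'],o['ee_rot'],o['wrist_force'],o['wrist_torque'],o['width'])
o,s=snap('wrist','w13'); print(o['wrist_force'])
crop('s13',235,210,75,75,8,'s13b')
E
```

```text
19.0 [0.429  0.1929 0.0678] [ 3.1415 -0.0042  1.4633] [-0.205   8.3147 -0.5417] [ 1.9364  0.1673 -0.0031] 0.016309290633887003
[-0.3252  7.7508 -0.0263]
```

View pics/s13b.png

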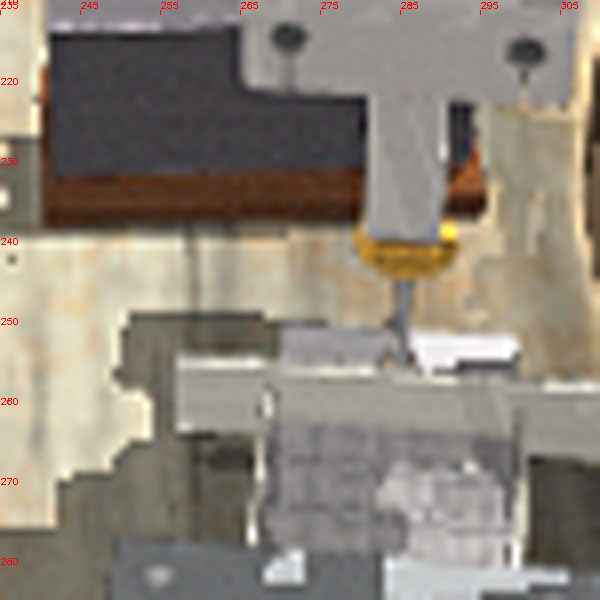

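View pics/w13.png

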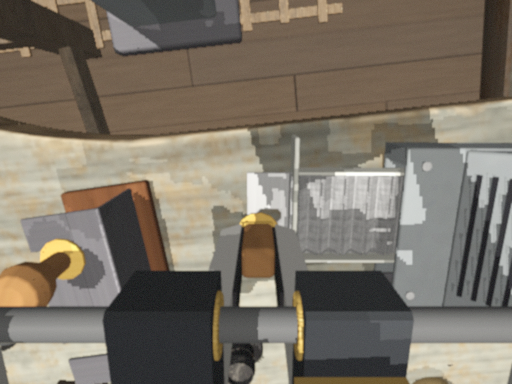

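>>> arm_command(
  plan=[
    [0,0.0004,0.004,0,0],
    [0,0.0008,0.008,0,0],
    [0,0.0012,0.011,0,0],
    [0,0.0012,0.011,0,0],
  ],
)

```text
time: 19.6
tool_pos: [0.4302, 0.2019, 0.0674]
ee_rot: [3.142, 0.001, 1.463]
wrist_force: [0.2, -0.0, -1.1]
width: 0.0159
```

```bash
python3 - <<'E'
from h import *
np.set_printoptions(precision=4,suppress=True)
o,s=snap('side','s14'); print(o['time'],o['tool_pos'],o['ee_rot'],o['wrist_force'],o['wrist_torque'],o['width'])
o,s=snap('wrist','w14'); print(o['wrist_force'])
crop('s14',235,210,75,75,8,'s14b');crop('w14',210,150,90,80,8,'w14b')
E
```

```text
19.6 [0.4302 0.2019 0.0674] [3.1415 0.0008 1.4633] [ 0.1887 -0.0337 -1.07  ] [ 0.0177 -0.0306  0.0357] 0.01590460343381142
[-0.895   0.1972  0.0383]
```

View pics/s14b.png

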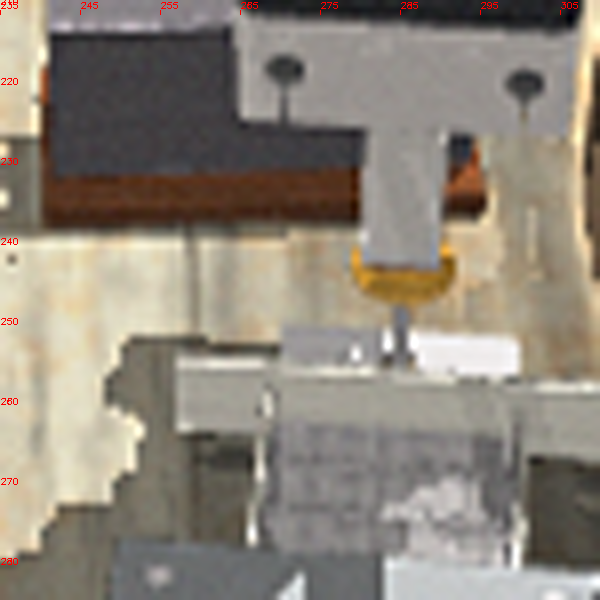

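View pics/w14b.png

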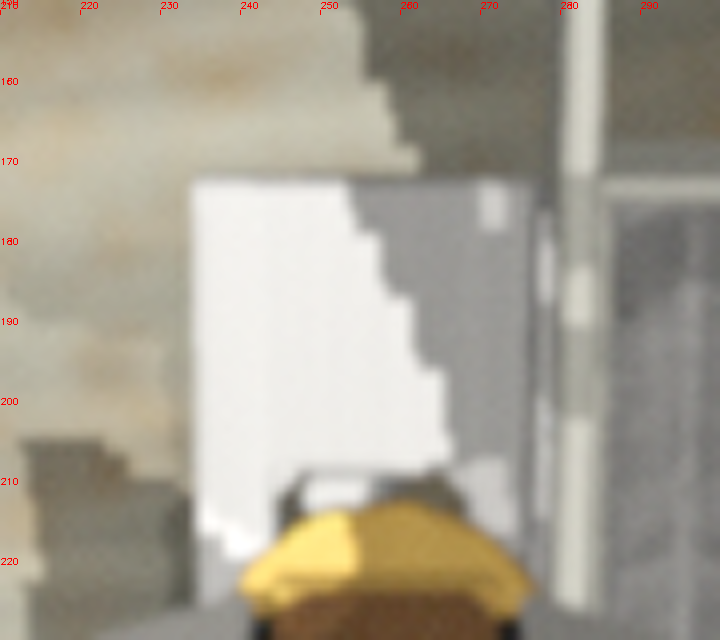

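>>> arm_command(
  plan=[
    [0,0,0,0.002,0],
    [0,0,0,0.005,0],
    [0,0,0,0.008,0],
  ],
)

```text
time: 20.08
tool_pos: [0.4302, 0.2021, 0.0759]
ee_rot: [3.141, -0.0, 1.463]
wrist_force: [-0.4, 0.6, -1.4]
width: 0.0158
```

>>> arm_command(
  plan=[
    [0,0,0,0.004,0],
    [0,0,0,0.01,0],
    [0,0,0,0.015,0],
    [0,0,0,0.015,0],
  ],
)

```text
time: 20.58
tool_pos: [0.4306, 0.2023, 0.0913]
ee_rot: [3.14, -0.001, 1.463]
wrist_force: [-0.3, -0.3, -0.2]
width: 0.0158
```

```bash
python3 - <<'E'
from h import *
np.set_printoptions(precision=4,suppress=True)
o,s=snap('side','s15'); print(o['time'],o['tool_pos'],o['ee_rot'],o['wrist_force'],o['wrist_torque'],o['width'])
crop('s15',235,210,75,75,8,'s15b')
E
```

```text
20.575 [0.4306 0.2023 0.0913] [ 3.1403 -0.0007  1.4631] [-0.3026 -0.2886 -0.1599] [-0.0234  0.0282 -0.0007] 0.015802698871785845
```

View pics/s15b.png

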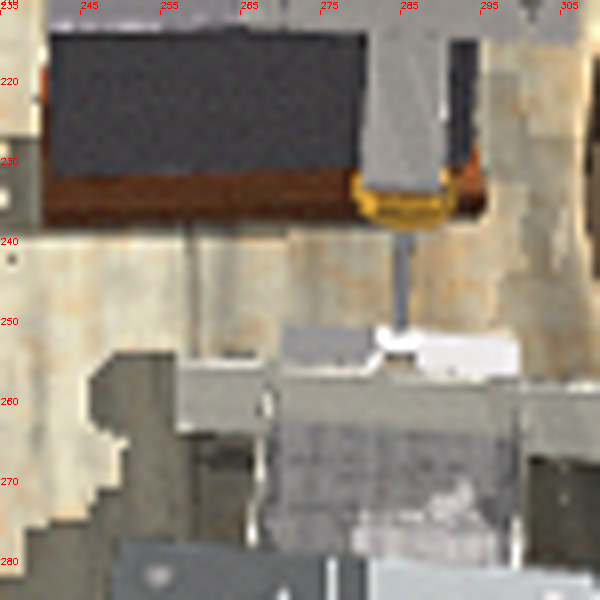

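>>> arm_command(
  plan=[
    [0,0,0,0.03,0],
    [0,0.005,0,0.06,0],
    [0,0.02,-0.01,0.08,2],
    [0,0.04,-0.03,0.08,4],
    [0,0.055,-0.06,0.08,6],
    [0,0.0635,-0.09,0.08,8],
    [0,0.0635,-0.115,0.08,8],
    [0,0.0635,-0.122,0.08,8],
    [0,0.0635,-0.122,0.08,8],
  ],
)

```text
time: 21.75
tool_pos: [0.4935, 0.0803, 0.1704]
ee_rot: [-3.141, -0.001, 1.602]
wrist_force: [-0.6, 0.4, -0.6]
width: 0.016
```

```bash
python3 - <<'E'
from h import *
np.set_printoptions(precision=4,suppress=True)
o,s=snap('side','s16'); print(o['time'],o['tool_pos'],o['ee_rot'],o['wrist_force'],o['width'])
snap('wrist','w16')
crop('s16',225,150,80,75,7,'s16b')
E
```

```text
21.75 [0.4935 0.0803 0.1704] [-3.1413 -0.0006  1.6021] [-0.6054  0.3522 -0.5809] 0.01603684270094933
```

View pics/s16b.png

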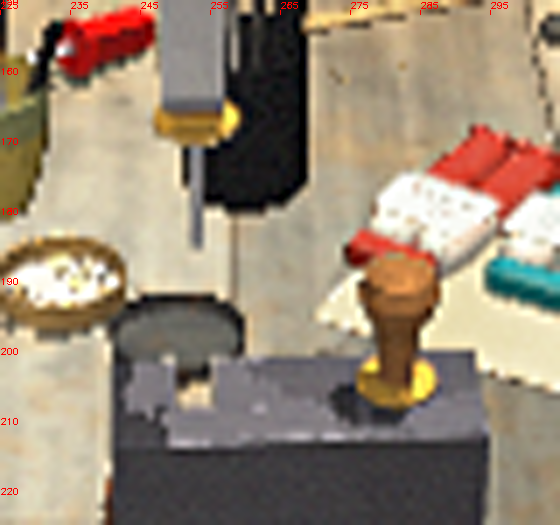

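View pics/w16.png

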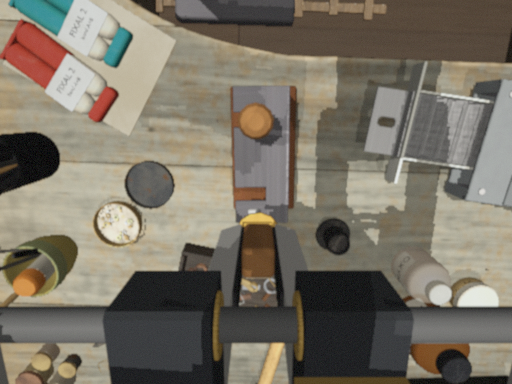

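>>> arm_command(
  plan=[
    [0,0,-0.001,-0.025,0],
    [0,0,-0.001,-0.045,0],
    [0,0,-0.001,-0.055,0],
    [0,0,-0.001,-0.065,0],
    [0,0,-0.001,-0.075,0],
    [0,0,-0.001,-0.075,0],
  ],
)

```text
time: 22.6
tool_pos: [0.4931, 0.0792, 0.0948]
ee_rot: [-3.14, -0.0, 1.603]
wrist_force: [-0.8, -0.0, -0.7]
width: 0.016
```

>>> arm_command(
  plan=[
    [0,0,0,-0.01,0],
    [0,0,0,-0.018,0],
    [0,0,0,-0.0215,0],
    [0,0,0,-0.0215,0],
    [0,0,0,-0.0215,0],
  ],
)

```text
time: 23.22
tool_pos: [0.4939, 0.0791, 0.0743]
ee_rot: [3.141, -0.0, 1.603]
wrist_force: [-0.0, 0.4, -0.0]
width: 0.0155
```

```bash
python3 - <<'E'
from h import *
np.set_printoptions(precision=4,suppress=True)
o,s=snap('side','s17'); print(o['time'],o['tool_pos'],o['ee_rot'],o['wrist_force'],o['width'])
snap('scene','c17')
crop('s17',225,170,80,60,8,'s17b');crop('c17',215,165,70,65,8,'c17b')
E
```

```text
23.225 [0.4939 0.0791 0.0743] [ 3.141  -0.0001  1.6027] [-0.047   0.4497 -0.0277] 0.015450947103361694
```

View pics/s17b.png

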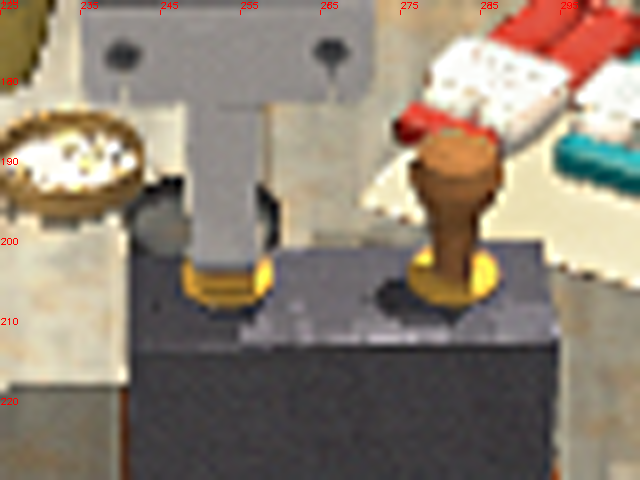

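View pics/c17b.png

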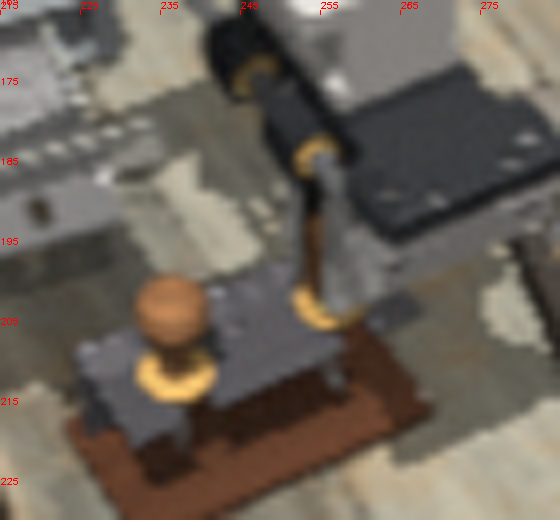

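>>> arm_command(
  plan=[
    [0,0,0,-0.001,0],
    [0.4,0,0,-0.001,0],
    [0.4,0,0,-0.001,0],
    [0.4,0,0,-0.001,0],
    [0.4,0,0,0.015,0],
    [0.4,0,0,0.04,0],
    [0.4,0,0,0.08,0],
    [0.4,0,0,0.11,0],
    [0.4,0,0,0.13,0],
    [0.4,0,0,0.13,0],
  ],
)

```text
time: 24.58
tool_pos: [0.495, 0.0792, 0.2072]
ee_rot: [3.136, -0.0, 1.603]
wrist_force: [-0.2, 0.2, -1.1]
width: 0.0378
```

```bash
python3 - <<'E'
from h import *
np.set_printoptions(precision=4,suppress=True)
o,s=snap('side','s18'); print(o['time'],o['tool_pos'],o['ee_rot'],o['wrist_force'],o['width'])
snap('wrist','w18')
crop('s18',225,170,90,115,5,'s18b')
E
```

```text
24.575 [0.495  0.0792 0.2072] [ 3.1356 -0.0002  1.6027] [-0.2348  0.1969 -1.0601] 0.037833573252464704
```

View pics/s18b.png

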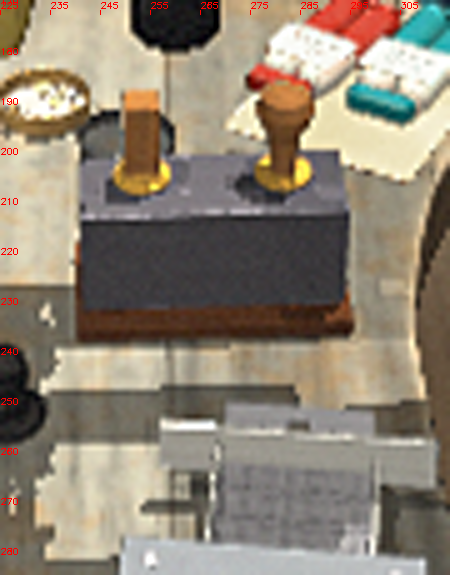

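View pics/w18.png

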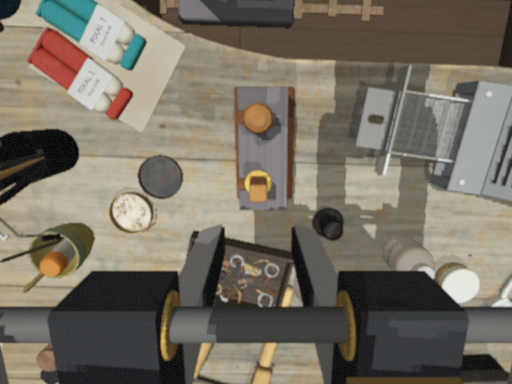

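```bash
python3 - <<'E'
from h import *
np.set_printoptions(precision=4,suppress=True)
o={'tool_pos':np.array([0.495,0.0792,0.2072]),'ee_rot':np.array([3.1356,-.0002,1.6027])}
h=wback(o,375,118.5,.023); print(h, (np.array([.4352,.2568])-h[:2])@[.108,.994])
print('side plate shift: hole side', back('side',283.8,254,.023))
print('handle',wback(o,258.5,189,.105),wback(o,258,183.5,.065))
E
```

```text
[0.4301 0.2008 0.023 ] 0.05616534748732648
side plate shift: hole side [0.4297 0.1956 0.023 ]
handle [0.49   0.0802 0.105 ] [0.4943 0.08   0.065 ]
```

```bash
python3 -c "
from bench import robot
print(robot.close_job(), robot.get_obs()['time'])"
```

```text
the job is handed in; nothing more can be done
the job is handed in; nothing more can be done
```

The tray is drawn out to its stop, the hook is back in its own rack slot, and I handed the job in at about 24.6 s. The hand-in gave no verdict.

- **Drawing the tray:** I took the square-handled hook, caught its foot in the tab hole and drew the tray slowly. It dragged at about 4 N, then the pull rose to 8.3 N and the tool all but stopped moving.
- **Unhooking:** I backed the hook off inside the hole and lifted it straight out. Side pictures show the tray stayed where it was.
- **Last checks:** The hook stands upright in its slot, and the fingers are open and well clear. The hole moved about 56 mm. With an estimated 9 mm already out at the start, that puts the tray at about 65 mm, in agreement with the stop I felt. The pick, loupe and dish look unmoved in the pictures.

**What disagreed:**
- **Foot direction:** After the first lift the hook's foot pointed sideways, along the rack's own -y (world +x), instead of towards the slot's open end as described. I hung it back turned a quarter, regripped it and carried on, so it now hangs with its foot towards the open end.
- **Force on regripping:** The wrist sensor read a brief 5 N upward as I closed on the hook the second time. The cause is unknown, and it was gone once the hook was lifted.
- **Last measurement of the handle top:** It came out 3–4 mm off in x, while the collar in the same picture came out in the right place. I put this down to a rough pixel reading, since the side picture shows the handle upright.

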